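Assemble the solar bench's battery pack

ROBOT

A 6-joint arm with a two-finger parallel gripper is mounted at the origin on the work surface. World frame = base frame: x ahead of the robot, y to its left, z up, the work surface at z = 0. Lengths are in m, angles in rad, forces in N, time in s.
With the tool pointing down it reaches from about 0.3 to 0.775 m from the base axis. Payload 14.6 kg.
Tool frame: the origin (TCP) lies midway between the tips of the shut fingers; the grasp point (between the pads) lies 19 mm behind it; z points along the fingers, y is the line along which they close (so a half turn about z gives the same grasp; the last joint's range is limited). The gripper opens to 85 mm and grips with 20 to 120 N. Pads are 22 mm wide; open, the fingers measure 114 mm over their backs; the gripper's body (76 mm by 85 mm) begins 54 mm behind the grasp point. The pads swing forward as they close: fully open they stand 13 mm farther back than shut.
Start: joints at [1.143, 0.3, 1.521, -0, 1.321, -0.067], TCP at [0.194, 0.515, 0.231] pointing down, gripper open.
Joint ranges: [-3.03, 3.03], [-0.79, 2.21], [0.23, 2.52], [-1.04, 4.18], [0, 3.07], [-2.55, 2.55]. Speed limits (rad/s): [2.22, 2.22, 2.57, 3.14, 3.14, 3.14].

INTERFACE

Orientations are given as a unit quaternion [w, x, y, z].
In Python, from cell import env, camera, order, silhouettes gives the robot as it stands.
- The arm moves only by the shell command python3 -m crank 'ROWS' [FORCE]. ROWS is JSON, a list of rows, each a list of 3 entries, a list of its own where there are three numbers: the opening, from -1 (shut) to 1 (fully open), so that 0 is half open, then the shift along the world's x, y, z each as a share of 250 mm, from -1 to 1, then the turn about the world's z as a share of 360 degrees, from -1 to 1. A call has 1 to 12 rows; each row is the pose to reach, as a shift and turn from the pose commanded when the call began, turning the shorter way round; what a row does not reach only later rows make up. A row lasts 1/8 s, in which the tool goes at most 62.5 mm and 10.7 degrees, less where a joint would pass 70% of its speed; a pose out of reach is approached as far as the arm can. A call with a number of a shift or a turn outside -1 to 1 is refused whole. A call with a gripper value outside its range is refused whole. The fingers move at their own pace and stop on an object; FORCE is the grip in N (left out, the last holds). Time passes only in rows, so rows that repeat a pose let the fingers close. It gives the time, the measured TCP pose, the force, the opening and the grip force at its end, in the units of the state.
- env.observe(): the state, without advancing time (a new reading comes with each control period).
- camera(name): name is "scene" or "top" or "wrist"; returns a dict with "img" (384x512x3 uint8, red, green, blue), "K" (3x3 intrinsics, pixels), "distortion" ([k1, k2, p1, p2, k3] as OpenCV has them; the pictures are not rectified), "R" (3x3) and "t" (3): a world point X has camera coordinates R X + t. Camera axes: x right, y down, z forward; pixel columns grow to the right and rows downward; lengths in m; the calibration is good to about 2 mm. A picture is of the moment at which its call begins. There is no depth.
- order.hand_in(): hands the job in; it is judged then, once.
Trained networks look in the newest picture that a camera, given by its name, has taken for a name from the list of things; names that differ only in an ending like _2 or _b are one class to them, and where a whole thing is asked for, a point or a joint stands for the part that bears it (a point fixed in the world has none). Each returns a list of dicts, best first, with "confidence" (0 to 1); they miss things now and then, are a little off and sometimes report something else, mostly with a low value. They report only what shows in the picture. A call takes as long as a camera call.
- silhouettes(camera, thing): "region" (384x512 bool, what is visible of it) and "rect" ([centre column, centre row, width, height] in pixels, round what is visible of it).
The state is a dict: "time_s": time; "q": joint angles; "qd": joint speeds; "tau": joint torques, N m; "tcp_pos": TCP position; "orientation": TCP orientation; "force": force on the tool from outside, world axes, zero at the start; "torque": the same for the moment, N m; "gripper_width": finger opening in m; "gripper_force": force on a finger pad.
Only numpy, scipy, OpenCV 4.12 (cv2) and the standard library are available. Lean on these libraries where they do the work, as an engineer would, in place of code of your own. Each camera call takes 0.05 s, during which the arm holds its last target. There are 200 camera calls.

TASK

Make up the battery pack: stand every loose battery cell upright in a pocket of the holder (any pocket), then lower the cover plate over the two locating pins until it rests flush on both posts, and then lock it by pushing one retaining clip sideways into the groove of each pin, above the plate, until the pin's stem sits fully home at the end of the clip's slot. Leave the multimeter, the bottle and the screwdriver where they are.

Things in the scene. Friction and masses are not known exactly. Their poses are not given: they have to be found in the camera images.
- pack: Battery holder bolted to the bench: grey moulded block 90 (x) by 300 (y) by 30 mm tall; five pockets of 36 mm diameter in a row along y (y=-84, -42, 0, 42, 84 mm), floor at 6 mm, mouth at 30 mm; at y=-122 and +122 mm a 26 mm aluminium post with shoulder 81 mm above the bench, carrying a grooved steel pin. Cells in pockets stay below the shoulders. Origin: centre of underside; z up.
- plate: Bare aluminium cover plate lying flat, 76 (x) by 300 (y) by 8 mm thick, 300 g, with two 23 mm through holes at y=-122 and +122 mm. Black handle rib at its middle: 14 mm thick (x), 60 mm long (y), from 8 to 48 mm above the underside. Origin: centre of underside; z up. Fits either way round; seated on the shoulders its upper face is 89 mm above the bench.
- clip_a: Open retaining clip lying flat, 60 g: steel fork 5 mm thick, 37 mm wide, with a 15 mm slot open towards its +x; prong tips at x=+24 mm, closed end of slot at x=-6, back end at x=-44. Upright black fin to grip: 12 mm thick (y), x=-42 to -16 mm, 5 to 45 mm above the underside. Origin: on the underside, where the stem's axis stands when the stem is at the slot's end; z up.
- clip_b: Open retaining clip lying flat, 60 g: steel fork 5 mm thick, 37 mm wide, with a 15 mm slot open towards its +x; prong tips at x=+24 mm, closed end of slot at x=-6, back end at x=-44. Upright black fin to grip: 12 mm thick (y), x=-42 to -16 mm, 5 to 45 mm above the underside. Origin: on the underside, where the stem's axis stands when the stem is at the slot's end; z up.
- clip_a_seat (a point): The origin point of clip_a (underside, seat of the stem).
- clip_b_seat (a point): The origin point of clip_b (underside, seat of the stem).
- cell0: Cylindrical battery cell standing upright on the bench, 32 mm diameter, 70 mm tall, blue sleeve with metal end and a 2 mm button on top, 140 g; all cells are alike. Origin: centre of its underside; z up its axis. None if this cell is not there.
- cell1: Cylindrical battery cell standing upright on the bench, 32 mm diameter, 70 mm tall, blue sleeve with metal end and a 2 mm button on top, 140 g; all cells are alike. Origin: centre of its underside; z up its axis. None if this cell is not there.
- cell2: Cylindrical battery cell standing upright on the bench, 32 mm diameter, 70 mm tall, blue sleeve with metal end and a 2 mm button on top, 140 g; all cells are alike. Origin: centre of its underside; z up its axis. None if this cell is not there.
- cell3: Cylindrical battery cell standing upright on the bench, 32 mm diameter, 70 mm tall, blue sleeve with metal end and a 2 mm button on top, 140 g; all cells are alike. Origin: centre of its underside; z up its axis. None if this cell is not there.
- cell4: Cylindrical battery cell standing upright on the bench, 32 mm diameter, 70 mm tall, blue sleeve with metal end and a 2 mm button on top, 140 g; all cells are alike. Origin: centre of its underside; z up its axis. None if this cell is not there.
- pocket0 (a point): Centre of the floor of the holder's pocket 0 (y=-84 mm in the holder's frame).
- pocket1 (a point): Centre of the floor of the holder's pocket 1 (y=-42 mm in the holder's frame).
- pocket2 (a point): Centre of the floor of the holder's pocket 2 (y=0 mm in the holder's frame).
- pocket3 (a point): Centre of the floor of the holder's pocket 3 (y=42 mm in the holder's frame).
- pocket4 (a point): Centre of the floor of the holder's pocket 4 (y=84 mm in the holder's frame).
- groove0 (a point): On the axis of the pin at the holder's y=-122 mm, 89 mm above the bench, at the lower end of its groove. Heights above the bench: pin 20 mm diameter from 81 to 85, tapering to 15 mm at 89; groove (stem 12 mm diameter) 89 to 98; head 20 mm diameter 98 to 102, tapering to its top at 109 mm.
- groove1 (a point): On the axis of the pin at the holder's y=+122 mm, 89 mm above the bench, at the lower end of its groove. Heights above the bench: pin 20 mm diameter from 81 to 85, tapering to 15 mm at 89; groove (stem 12 mm diameter) 89 to 98; head 20 mm diameter 98 to 102, tapering to its top at 109 mm.
- multimeter: Bystander: yellow hand multimeter, 150 by 80 by 36 mm, lying loose. Origin: centre of its underside.
- bottle: Bystander: white plastic bottle with a red cap, 60 mm diameter, 125 mm tall, standing loose. Origin: centre of its underside.
- driver: Bystander: screwdriver lying loose beyond the holder.

How it is judged:
By the outcome, as a careful person would: the job done as asked, in the order asked, and still so for the second after the job is handed in, with the robot touching nothing.
Of cell0, cell1, cell2, cell3, cell4 only 3 to 5 are there at a start; the rules pass over those that are not, and their reading is None.
At some moment in a run one of plate, clip_a, clip_b may be knocked a few centimetres aside while the robot is not near it.
It also fails if it takes over 210 s, if anything falls off the work surface, if the arm or the gripper's body presses on something with over 40 N, if the wrist force passes 120 N, or if a joint passes its speed limit or range.

## Working session

There is one attempt and no reset: what is moved stays moved. The work goes in short steps, Python scripts to look and compute and a shell command to move; the robot and the scene stay as the last step left them, time stands still between calls to the robot, and variables do not carry over. Pictures are saved under pics/ and viewed, at most 14 in all, crops included, and the job is handed in when it is done.

```bash
ls; mkdir -p pics
python3 - <<'E'
from cell import env,camera,order,silhouettes
import cv2,numpy as np
o=env.observe();print(o['time_s'],o['tcp_pos'],o['orientation'],o['gripper_width'])
ims=[]
for n in ['top','scene']:
    c=camera(n);ims.append(c['img'])
    print(n,c['K'].tolist() if hasattr(c['K'],'tolist') else c['K'],c['distortion'],np.round(c['R'],3).tolist(),np.round(c['t'],3).tolist())
    for th in ['pack','plate','clip_a','cell0','multimeter','bottle','driver','groove0','pocket0']:
        try:
            for s in silhouettes(n,th): print(n,th,round(s['confidence'],2),np.round(s['rect']),s['region'].sum())
        except Exception as e: print(th,e)
    cv2.imwrite(f'pics/{n}0.png',c['img'][...,::-1])
E
```

```text
pics
0.0 [0.1940843  0.51435175 0.23070194] [-1.47918029e-04  1.79443499e-01  9.83768087e-01 -5.99911469e-04] 0.08525154087194327
top [[442.7478472896106, 0.0, 254.53988503800437], [0.0, 442.7478472896106, 188.31375689295038], [0.0, 0.0, 1.0]] [0.0385432 0.        0.        0.        0.       ] [[0.017, -1.0, -0.006], [-0.99, -0.016, -0.137], [0.137, 0.008, -0.991]] [-0.013, 0.578, 1.464]
top pack 0.97 [246. 181.  91.  34.] 2458
top plate 0.66 [261. 233.  89.  34.] 1823
top plate 0.29 [177. 206.  12.  23.] 145
top clip_a 0.48 [176. 206.  20.  23.] 199
top clip_a 0.45 [175. 244.  14.  24.] 174
top multimeter 0.56 [376. 169.  53.  41.] 1056
top bottle 0.77 [141. 155.  23.  23.] 381
top driver 0.83 [312. 132.  20.  53.] 200
top groove0 0.64 [248. 181.  86.  32.] 2394
top pocket0 0.66 [248. 180.  92.  31.] 2347
scene [[371.39745328210176, 0.0, 254.4151807658174], [0.0, 371.39745328210176, 193.45433413851893], [0.0, 0.0, 1.0]] [0.00958865 0.         0.         0.         0.        ] [[-0.062, 0.998, 0.018], [0.691, 0.056, -0.721], [-0.72, -0.032, -0.693]] [0.059, -0.342, 1.447]
scene pack 0.69 [274. 213. 114.  45.] 3832
scene plate 0.73 [257. 178. 103.  27.] 1883
scene plate 0.42 [273. 213. 117.  45.] 3942
scene clip_a 0.77 [358. 198.  21.  22.] 247
scene clip_a 0.73 [350. 171.  21.  26.] 218
scene cell0 0.67 [138. 176.  13.  18.] 221
scene cell0 0.64 [402. 214.  18.  27.] 346
scene cell0 0.61 [180. 159.  14.  25.] 227
scene multimeter 0.92 [106. 223.  64.  52.] 1718
scene multimeter 0.44 [273. 215. 116.  44.] 3802
scene bottle 0.8 [420. 241.  33.  50.] 1016
scene bottle 0.44 [403. 214.  18.  25.] 328
scene driver 0.6 [173. 273.  42.  66.] 517
scene groove0 0.61 [272. 214. 114.  46.] 3747
scene pocket0 0.89 [272. 215. 117.  47.] 3807
```

Run:
```python
import cv2
a=cv2.imread('pics/top0.png')[90:340,100:440];b=cv2.imread('pics/scene0.png')[110:340,50:470]
cv2.imwrite('pics/a.png',cv2.resize(a,None,fx=2.35,fy=2.35,interpolation=3));cv2.imwrite('pics/b.png',cv2.resize(b,None,fx=1.9,fy=1.9,interpolation=3))
```

```text
(no output)
```

View pics/a.png

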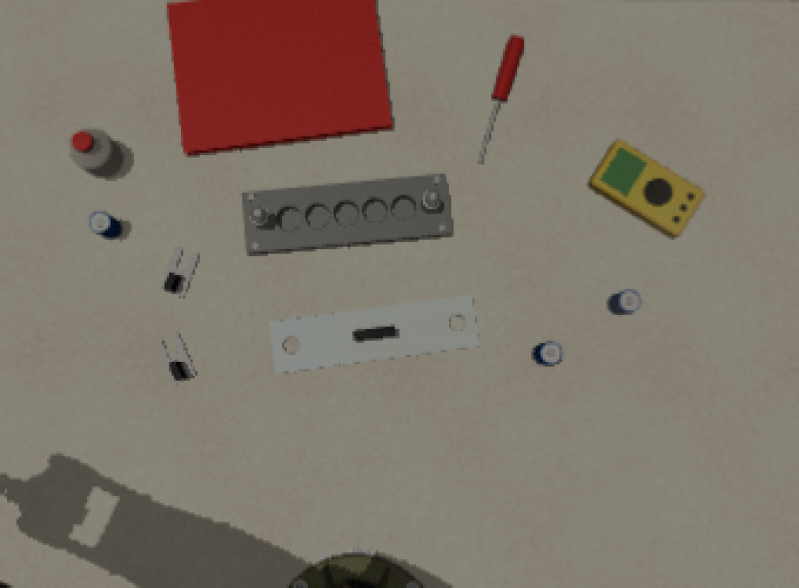

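View pics/b.png

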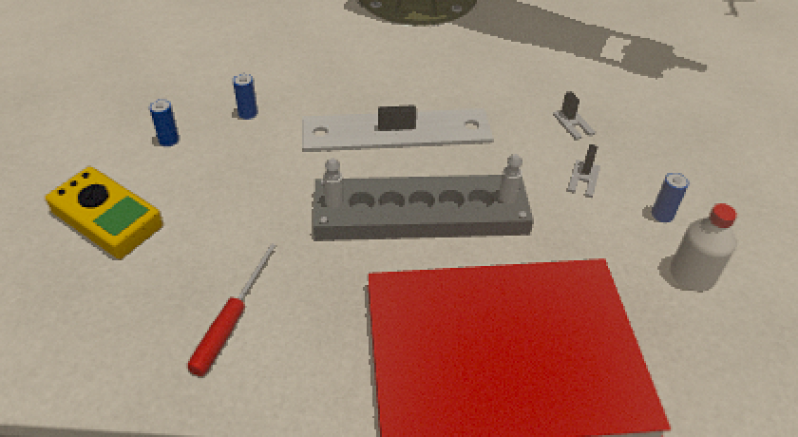

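The top view shows the holder at crop (348,213), the plate at (375,335) with its rib, the clips at (178,272) and (178,358), and cells at (105,225), (548,353) and (625,300). The scene view agrees on 3 cells. A red slab lies beyond the holder, and I'll keep clear of it.

```bash
cat > h.py <<'E'
from cell import env,camera,order,silhouettes
import cv2,numpy as np
from scipy.optimize import minimize
def proj(c,P):
    P=np.asarray(P,float).reshape(-1,3)
    return cv2.projectPoints(P,cv2.Rodrigues(np.array(c['R'],float))[0],np.array(c['t'],float),np.array(c['K'],float),np.array(c['distortion'],float))[0].reshape(-1,2)
def ray(c,px,z):
    R=np.array(c['R']);t=np.array(c['t'])
    u=cv2.undistortPoints(np.array([[px]],float),np.array(c['K']),np.array(c['distortion']))[0,0]
    o=-R.T@t;d=R.T@np.r_[u,1]
    return o+d*(z-o[2])/d[2]
def box(x0,x1,y0,y1,z0,z1): return np.array([[x,y,z] for x in(x0,x1) for y in(y0,y1) for z in(z0,z1)])
def cyl(x,y,r,z0,z1,n=40,r1=None):
    a=np.linspace(0,2*np.pi,n,endpoint=False);r1=r if r1 is None else r1
    return np.r_[np.c_[x+r*np.cos(a),y+r*np.sin(a),0*a+z0],np.c_[x+r1*np.cos(a),y+r1*np.sin(a),0*a+z1]]
m=1e-3
def post(y): return [cyl(0,y,13*m,.03,.081),cyl(0,y,6*m,.081,.098),cyl(0,y,10*m,.081,.085),cyl(0,y,10*m,.098,.102),cyl(0,y,10*m,.102,.109,r1=4*m)]
MODEL=dict(cell=([cyl(0,0,.016,0,.07)],[]),
 plate=([box(-.038,.038,-.15,.15,0,.008),box(-.007,.007,-.03,.03,.008,.048)],[cyl(0,s*.122,.0115,.008,.008) for s in(1,-1)]),
 clip=([box(-.044,-.006,-.0185,.0185,0,.005),box(-.006,.024,.0075,.0185,0,.005),box(-.006,.024,-.0185,-.0075,0,.005),box(-.042,-.016,-.006,.006,.005,.045)],[]),
 pack=([box(-.045,.045,-.15,.15,0,.03)]+post(.122)+post(-.122),[]))
S=8
def tf(P,p,z=0):
    c,s=np.cos(p[2]),np.sin(p[2])
    return np.c_[P[:,0]*c-P[:,1]*s+p[0],P[:,0]*s+P[:,1]*c+p[1],P[:,2]+z]
def render(c,kind,p,z=0):
    im=np.zeros((384,512),np.uint8)
    for parts,v in zip(MODEL[kind],(255,0)):
        for P in parts:
            h=cv2.convexHull(proj(c,tf(P,p,z)).astype(np.float32))
            cv2.fillConvexPoly(im,np.round((h)*2**S).astype(np.int32),v,cv2.LINE_AA,S)
    return im.astype(float)/255
def fit(kind,views,p0,z=0,step=(.01,.01,.15)):
    """views: list of (cam dict, region)"""
    regs=[cv2.GaussianBlur(r.astype(float),(0,0),1) for _,r in views]
    def f(p):
        e=0
        for (c,r),g in zip(views,regs):
            k=cv2.GaussianBlur(render(c,kind,p,z),(0,0),1)
            e+=((k-g)**2).sum()/r.sum()
        return e
    n=2 if kind=='cell' else 3
    best=None
    ff=lambda q:f(np.r_[q,p0[2:]] if n==2 else q)
    q=np.array(p0[:n],float)
    for k in range(3):
        sx=np.vstack([q]+[q+np.eye(n)[i]*step[i]/(2**k) for i in range(n)])
        r=minimize(ff,q,method='Nelder-Mead',options=dict(initial_simplex=sx,xatol=1e-5,fatol=1e-6,maxiter=150));q=r.x
    return np.r_[q,p0[2:]] if n==2 else q, r.fun/len(views)
def tool():
    o=env.observe();w,x,y,z=o['orientation']
    from scipy.spatial.transform import Rotation as R
    M=R.from_quat([x,y,z,w]).as_matrix()
    return o,M
def near(c,th,P,rad=40):
    """silhouette nearest to the projection of P"""
    L=silhouettes(c['name'],th);u=proj(c,P)[0]
    L=[s for s in L if np.hypot(*(np.array(s['rect'][:2])-u))<rad]
    return max(L,key=lambda s:s['confidence']) if L else None
def cam(n):
    c=camera(n);c['name']=n;return c
E
python3 - <<'E'
from h import *
C={n:cam(n) for n in('top','scene')}
t=C['top']
f=lambda a,b:(a/2.35+100,b/2.35+90)
rough={'cellL':('cell',f(103,220),.07),'cellR1':('cell',f(548,351),.07),'cellR2':('cell',f(627,298),.07),'pack':('pack',f(347,215),.03),'plate':('plate',f(375,335),.02),'clip1':('clip',f(183,272),.01),'clip2':('clip',f(180,358),.01)}
th=dict(cell='cell0',pack='pack',plate='plate',clip='clip_a')
for k,(kd,px,z) in rough.items():
    P=ray(t,px,z);V=[]
    for n,c in C.items():
        s=near(c,th[kd],[P[0],P[1],z/2],14)
        if s: V.append((c,s['region']))
    out=[]
    for y0 in ([0] if kd!='clip' else [-.3,.3,1.2,-1.2,2.8,-2.8]):
        if V: out.append(fit(kd,V,[P[0],P[1],y0]))
    out.sort(key=lambda o:o[1])
    print(k,np.round(P,3),len(V),[(np.round(o[0],4),round(o[1],3)) for o in out[:2]])
o,M=tool();print(M.round(3))
w=cam('wrist');print(np.round(M.T@(-w['R'].T@w['t']-o['tcp_pos']),3),np.round(np.array(w['R'])@M,3),w['K'][0])
E
```

```text
cellL [0.584 0.365 0.07 ] 2 [(array([0.5812, 0.3706, 0.    ]), np.float64(0.079))]
cellR1 [ 0.41  -0.263  0.07 ] 2 [(array([ 0.4097, -0.2661,  0.    ]), np.float64(0.087))]
cellR2 [ 0.486 -0.374  0.07 ] 1 [(array([ 0.4797, -0.3764,  0.    ]), np.float64(0.171))]
pack [0.603 0.021 0.03 ] 2 [(array([0.6064, 0.0238, 0.1136]), np.float64(0.012))]
plate [ 0.43  -0.023  0.02 ] 2 [(array([ 0.4326, -0.0208,  0.1519]), np.float64(0.031))]
clip1 [0.518 0.26  0.01 ] 1 [(array([ 0.5293,  0.2639, -0.298 ]), np.float64(0.044)), (array([ 0.5293,  0.2639, -0.2985]), np.float64(0.044))]
clip2 [0.393 0.259 0.01 ] 2 [(array([0.4016, 0.272 , 0.4455]), np.float64(0.083)), (array([0.4016, 0.272 , 0.4458]), np.float64(0.083))]
[[-0.936  0.353  0.   ]
 [ 0.353  0.936 -0.   ]
 [-0.    -0.    -1.   ]]
[ 0.084  0.    -0.142] [[-0.     1.     0.001]
 [-0.945  0.    -0.327]
 [-0.327 -0.     0.945]] [316.97748196   0.         253.13595135]
```

```bash
python3 -m crank '[[1,[0.4,-0.15,0],0],[1,[0.8,-0.29,0],0],[1,[0.8,-0.29,0],0],[1,[0.8,-0.29,0],0],[1,[0.8,-0.29,0],0]]' 40; python3 -m crank '[[1,[0.4,-0.15,0],0],[1,[0.75,-0.28,-0.1],0],[1,[0.75,-0.28,-0.1],0],[1,[0.75,-0.28,-0.1],0],[1,[0.75,-0.28,-0.1],0],[1,[0.75,-0.28,-0.1],0]]'
python3 - <<'E'
from h import *
w=cam('wrist');t=cam('top')
for n,c in (('w',w),):
    s=near(c,'cell0',[.581,.37,.035],80);print(s and (s['confidence'],s['rect']))
    if s: print(fit('cell',[(c,s['region'])],[.581,.37,0]))
s=near(t,'bottle',[.68,.39,.06]);print(s['rect'],ray(t,s['rect'][:2],.06))
print(env.observe()['tcp_pos'],env.observe()['force'])
cv2.imwrite('pics/w1.png',w['img'][...,::-1])
E
```

```text
time_s: 2.48
tcp_pos: [0.3955, 0.4413, 0.2309]
orientation: [-0.0, 0.181, 0.984, -0.0]
force: [-0.2, 0.9, 0.3]
gripper_width: 0.0853
gripper_force: 0.0
time_s: 3.22
tcp_pos: [0.5802, 0.3735, 0.207]
orientation: [0.0, 0.179, 0.984, 0.0]
force: [-0.5, -0.2, 0.4]
gripper_width: 0.0854
gripper_force: 0.0
(0.71, [253.7, 173.1, 34.9, 43.7])
(array([0.58146795, 0.37301147, 0.        ]), np.float64(0.02755768673733144))
[141.6, 156.2, 23.3, 19.5] [0.67914778 0.3799708  0.06      ]
[0.58086246 0.37289743 0.20699913] [0.59591631 0.03210937 0.12260251]
```

View pics/w1.png

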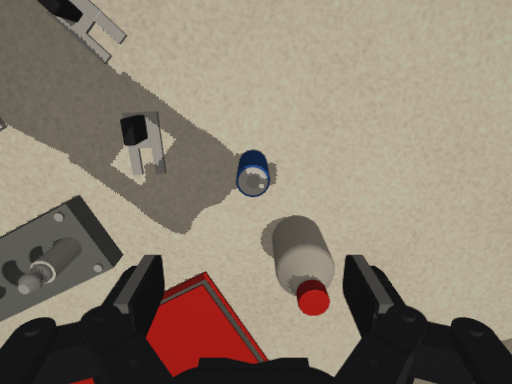

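The wrist view shows the cell centred at (253,173), with the bottle clear of the fingers' line. I'll grasp it now.

```bash
python3 -m crank '[[1,[0,0,-0.25],0],[1,[0,0,-0.45],0],[1,[0,0,-0.6],0],[1,[0,0,-0.684],0],[1,[0,0,-0.684],0],[-0.5,[0,0,-0.684],0],[-0.5,[0,0,-0.684],0],[-0.5,[0,0,-0.684],0],[-0.5,[0,0,-0.684],0],[-0.5,[0,0,-0.4],0],[-0.5,[0,0,-0.15],0],[-0.5,[0,0,0],0]]' 40
python3 - <<'E'
from h import *
w=cam('wrist');o=env.observe()
print(o['tcp_pos'],o['gripper_width'],o['gripper_force'],o['force'])
s=near(w,'pack',[.56,.02,.02],400);print(s and (s['confidence'],s['rect']))
E
```

```text
time_s: 4.92
tcp_pos: [0.5818, 0.3721, 0.2095]
orientation: [0.001, 0.179, 0.984, 0.001]
force: [0.1, -0.3, -1.7]
gripper_width: 0.0311
gripper_force: 40.1
[0.5829885  0.37287354 0.21610194] 0.031077048811274214 40.10329484939575 [0.64631197 0.89717728 5.20187371]
(0.7, [64.0, 256.9, 128.0, 120.4])
```

```bash
python3 -m crank '[[-0.5,[0,-0.1,0],-0.03],[-0.5,[0.0,-0.3,0],-0.06],[-0.5,[0.0,-0.5,0],-0.09],[-0.5,[0.05,-0.7,0],-0.12],[-0.5,[0.05,-0.7,0],-0.15],[-0.5,[0.05,-0.7,0],-0.174],[-0.5,[0.05,-0.7,0],-0.174],[-0.5,[0.05,-0.7,0],-0.174],[-0.5,[0.05,-0.7,0],-0.174]]'
python3 - <<'E'
from h import *
C=[cam(n) for n in('wrist','top','scene')]
for k in ([0],[0,1,2]):
    V=[(C[i],s['region']) for i in k if (s:=near(C[i],'pack',[.606,.024,.02],150))]
    print(len(V),fit('pack',V,[.606,.024,.113]))
cv2.imwrite('pics/w2.png',C[0]['img'][...,::-1])
E
```

```text
time_s: 6.15
tcp_pos: [0.5941, 0.1972, 0.2061]
orientation: [-0.0, 0.664, 0.748, -0.0]
force: [-0.8, -0.2, -1.8]
gripper_width: 0.0307
gripper_force: 40.2
1 (array([0.60831405, 0.02390582, 0.11581394]), np.float64(1.6683503272993285))
3 (array([0.60753529, 0.02377121, 0.11300447]), np.float64(0.565944659779447))
```

View pics/w2.png

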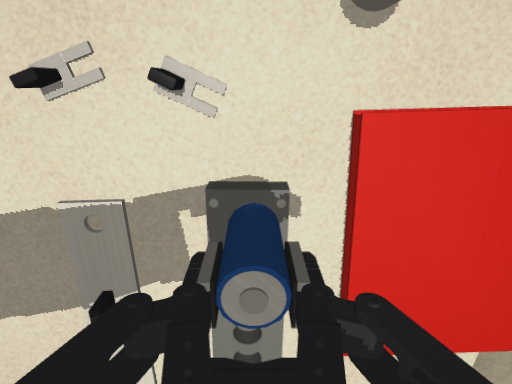

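Run:
```python
from h import *
w=cam('wrist')
for p in ([.6064,.0238,.1136],):
    print(proj(w,tf(np.array([[s,.15,z] for s in(-.045,.045) for z in (.03,0)]),p)).round(1))
    print(proj(w,tf(np.array([[0,y,.03] for y in(-.084,-.042,0,.042,.084)]),p)).round(1))
im=w['img'][170:380,190:310];cv2.imwrite('pics/w3.png',cv2.resize(im,None,fx=2.8,fy=2.8,interpolation=3)[...,::-1])
print(env.observe()['tcp_pos'])
```

```text
[[203.4 189.3]
 [207.2 181. ]
 [288.1 189.6]
 [285.4 181.2]]
[[246.5 358.8]
 [246.4 333.4]
 [246.3 306. ]
 [246.1 276.6]
 [246.  244.8]]
[0.59416758 0.19707378 0.20628327]
```

View pics/w3.png

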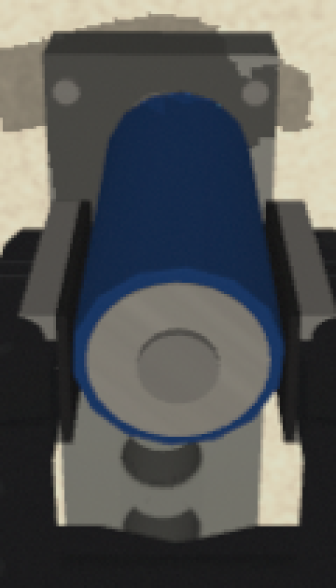

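```bash
python3 -m crank '[[-0.5,[0.036,-0.24,0],0],[-0.5,[0.036,-0.45,0],0],[-0.5,[0.036,-0.526,-0.1],0],[-0.5,[0.036,-0.526,-0.3],0],[-0.5,[0.036,-0.526,-0.42],0],[-0.5,[0.036,-0.526,-0.46],0],[-0.5,[0.036,-0.526,-0.46],0],[-0.5,[0.036,-0.526,-0.46],0]]'
python3 - <<'E'
from h import *
c=cam('scene');o=env.observe();print(o['tcp_pos'],o['force'])
im=c['img'][170:260,210:350];cv2.imwrite('pics/s1.png',cv2.resize(im,None,fx=5,fy=5,interpolation=3)[...,::-1])
E
```

```text
time_s: 7.55
tcp_pos: [0.6039, 0.0657, 0.0929]
orientation: [0.001, 0.665, 0.747, 0.001]
force: [-0.3, 0.6, -1.9]
gripper_width: 0.0311
gripper_force: 40.2
[0.60382952 0.06570983 0.09279352] [ 0.10866315 -0.11003341 -1.30886974]
```

```bash
python3 -m crank '[[-0.5,[-0.002,0,-0.05],0],[-0.5,[-0.002,0,-0.1],0],[-0.5,[-0.002,0,-0.14],0],[-0.5,[-0.002,0,-0.17],0],[-0.5,[-0.002,0,-0.196],0],[-0.5,[-0.002,0,-0.196],0],[-0.5,[-0.002,0,-0.196],0]]'
```

```text
time_s: 8.48
tcp_pos: [0.6029, 0.0656, 0.0424]
orientation: [0.0, 0.665, 0.747, 0.0]
force: [1.4, -0.4, 0.1]
gripper_width: 0.0308
gripper_force: 40.3
```

```bash
python3 -m crank '[[0,[0,0,0],0],[0.3,[0,0,0],0],[0.5,[0,0,0],0],[1,[0,0,0.2],0],[1,[0,0,0.4],0],[1,[0,0,0.65],0],[1,[-0.1,-0.2,0.65],0],[1,[-0.25,-0.4,0.65],0],[1,[-0.4,-0.6,0.65],0],[1,[-0.5,-0.8,0.65],0],[1,[-0.6,-1,0.65],0],[1,[-0.6,-1,0.65],0]]'
python3 -m crank '[[1,[-0.17,-0.2,0],0],[1,[-0.17,-0.32,0],0],[1,[-0.17,-0.32,0],0],[1,[-0.17,-0.32,0],0],[1,[-0.17,-0.32,0],0]]'
python3 - <<'E'
from h import *
w=cam('wrist')
for P in ([.41,-.266],[.48,-.376]):
    s=near(w,'cell0',P+[.035],60)
    if s: print(s['rect'],fit('cell',[(w,s['region'])],P+[0]))
print(env.observe()['tcp_pos'])
cv2.imwrite('pics/w4.png',w['img'][...,::-1])
E
```

```text
time_s: 9.98
tcp_pos: [0.4513, -0.187, 0.205]
orientation: [0.0, 0.666, 0.746, -0.0]
force: [0.4, 0.2, 0.6]
gripper_width: 0.0855
gripper_force: 0.0
time_s: 10.6
tcp_pos: [0.4106, -0.2635, 0.2048]
orientation: [-0.0, 0.664, 0.748, 0.0]
force: [-0.5, 0.6, -0.2]
gripper_width: 0.0858
gripper_force: 0.0
[251.1, 174.1, 31.1, 47.9] (array([ 0.40924162, -0.26481926,  0.        ]), np.float64(0.05035370536835149))
[306.0, 273.6, 36.2, 56.5] (array([ 0.48391243, -0.3750791 ,  0.        ]), np.float64(0.04076107380738966))
[ 0.41040063 -0.26385521  0.20481941]
```

View pics/w4.png

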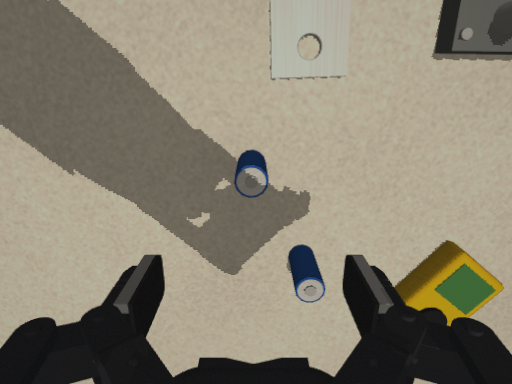

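The cell sits under the tool at (251,174); the other one is at (306,273), clear of the fingers.

```bash
python3 -m crank '[[1,[-0.004,-0.004,-0.25],0],[1,[-0.004,-0.004,-0.45],0],[1,[-0.004,-0.004,-0.6],0],[1,[-0.004,-0.004,-0.675],0],[1,[-0.004,-0.004,-0.675],0],[-0.5,[-0.004,-0.004,-0.675],0],[-0.5,[-0.004,-0.004,-0.675],0],[-0.5,[-0.004,-0.004,-0.675],0],[-0.5,[-0.004,-0.004,-0.675],0],[-0.5,[0,0,-0.4],0],[-0.5,[0,0,-0.15],0],[-0.5,[0,0,0],0]]' 40
python3 -m crank '[[-0.5,[0.1,0.15,0],0],[-0.5,[0.25,0.35,0],0],[-0.5,[0.4,0.55,0],0],[-0.5,[0.55,0.75,0],0],[-0.5,[0.7,0.95,0],0],[-0.5,[0.78,1,0],0],[-0.5,[0.78,1,0],0],[-0.5,[0.78,1,0],0]]'
python3 - <<'E'
from h import *
w=cam('wrist');o=env.observe();print(o['tcp_pos'],o['gripper_width'])
# occupied pocket cell + pack
s=near(w,'pack',[.606,.02,.03],300)
if s:print(fit('pack',[(w,s['region'])],[.607,.024,.113]))
print(proj(w,tf(np.array([[0,.042,.076],[0,.122,.109]]),[.608,.0238,.1136])).round(1))
im=w['img'][100:380,160:350];cv2.imwrite('pics/w5.png',cv2.resize(im,None,fx=2,fy=2,interpolation=3)[...,::-1])
E
```

```text
time_s: 12.25
tcp_pos: [0.4102, -0.2645, 0.2077]
orientation: [0.001, 0.665, 0.747, 0.0]
force: [0.6, 0.5, -2.0]
gripper_width: 0.0313
gripper_force: 40.4
time_s: 13.25
tcp_pos: [0.6046, -0.0149, 0.2046]
orientation: [-0.0, 0.665, 0.747, -0.0]
force: [-1.0, 0.3, -1.7]
gripper_width: 0.031
gripper_force: 40.5
[ 0.60460599 -0.01512361  0.20480639] 0.030776266378143045
(array([0.59975251, 0.09294602, 0.11668945]), np.float64(0.1277865671379713))
[[262.6  87.7]
 [265.6 -42.9]]
```

View pics/w5.png

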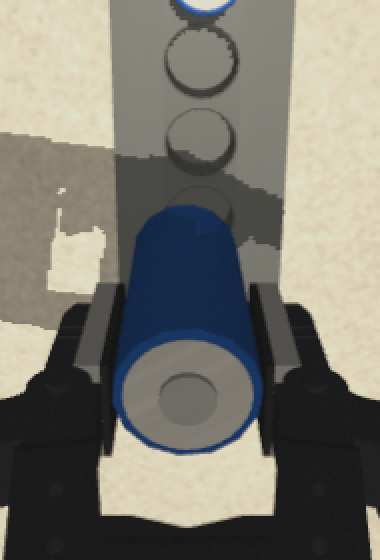

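The first cell stands in its pocket (top edge), and the empty pocket mouths are at full pixels of about (261,130) and (260.5,169.5).

Run:
```python
from h import *
w=cam('wrist')
for px in ((261,130),(260.5,169.5)): print(ray(w,px,.03))
for y in (0,-.042): print(tf(np.array([[0,y,.03]]),[.608,.0238,.1136]))
```

```text
[0.60818882 0.02476186 0.03      ]
[ 0.6126818  -0.01554885  0.03      ]
[[0.608  0.0238 0.03  ]]
[[ 0.61276094 -0.01792929  0.03      ]]
```

```bash
python3 -m crank '[[-0.5,[0.014,0.157,0],0],[-0.5,[0.014,0.157,-0.2],0],[-0.5,[0.014,0.157,-0.4],0],[-0.5,[0.014,0.157,-0.47],0],[-0.5,[0.014,0.157,-0.5],0],[-0.5,[0.014,0.157,-0.55],0],[-0.5,[0.014,0.157,-0.6],0],[-0.5,[0.014,0.157,-0.645],0],[-0.5,[0.014,0.157,-0.645],0],[-0.5,[0.014,0.157,-0.645],0]]'
```

```text
time_s: 14.65
tcp_pos: [0.6087, 0.0248, 0.0435]
orientation: [-0.0, 0.665, 0.747, -0.0]
force: [-0.7, -0.5, -2.4]
gripper_width: 0.031
gripper_force: 41.2
```

Next, release and go to the last cell at (.484,-.375).

```bash
python3 -m crank '[[0,[0,0,0],0],[0.3,[0,0,0],0],[0.5,[0,0,0],0],[1,[0,0,0.2],0],[1,[0,0,0.4],0],[1,[0,0,0.65],0],[1,[-0.1,-0.2,0.65],0],[1,[-0.2,-0.4,0.65],0],[1,[-0.25,-0.6,0.65],0],[1,[-0.25,-0.8,0.65],0],[1,[-0.25,-1,0.65],0],[1,[-0.25,-1,0.65],0]]'
python3 -m crank '[[1,[-0.1,-0.2,0],0],[1,[-0.2,-0.4,0],0],[1,[-0.25,-0.6,0],0],[1,[-0.25,-0.6,0],0],[1,[-0.25,-0.6,0],0],[1,[-0.25,-0.6,0],0]]'
python3 - <<'E'
from h import *
w=cam('wrist')
s=near(w,'cell0',[.484,-.375,.035],60)
if s: print(s['rect'],fit('cell',[(w,s['region'])],[.484,-.375,0]))
t=cam('top')
s=silhouettes('wrist','multimeter')
for q in s: print(q['confidence'],q['rect'],ray(w,q['rect'][:2],.036))
if s:
  ys,xs=np.where(s[0]['region'])
  P=[ray(w,(x,y),.036)[:2] for x,y in zip(xs[::25],ys[::25])];P=np.array(P);d=np.hypot(*(P-[.484,-.375]).T);print('min',P[d.argmin()],d.min())
print(env.observe()['tcp_pos'])
E
```

```text
time_s: 16.15
tcp_pos: [0.5456, -0.228, 0.2058]
orientation: [0.0, 0.666, 0.746, -0.0]
force: [0.5, 1.1, -0.1]
gripper_width: 0.0853
gripper_force: 0.0
time_s: 16.9
tcp_pos: [0.4843, -0.3739, 0.2062]
orientation: [0.0, 0.664, 0.748, 0.0]
force: [-0.3, 1.3, 0.2]
gripper_width: 0.085
gripper_force: 0.0
[253.6, 174.2, 32.4, 40.4] (array([ 0.48402987, -0.37525092,  0.        ]), np.float64(0.06819996651621556))
0.83 [401.1, 209.4, 147.4, 136.4] [ 0.6467385 -0.398779   0.036    ]
min [ 0.58479773 -0.42091425] 0.11076235736200934
[ 0.48402055 -0.37455008  0.20616193]
```

```bash
python3 -m crank '[[1,[0,-0.003,-0.25],0],[1,[0,-0.003,-0.45],0],[1,[0,-0.003,-0.6],0],[1,[0,-0.003,-0.68],0],[1,[0,-0.003,-0.68],0],[-0.5,[0,-0.003,-0.68],0],[-0.5,[0,-0.003,-0.68],0],[-0.5,[0,-0.003,-0.68],0],[-0.5,[0,-0.003,-0.68],0],[-0.5,[0,0,-0.4],0],[-0.5,[0,0,-0.15],0],[-0.5,[0,0,0],0]]' 40
python3 -m crank '[[-0.5,[0.1,0.15,0],0],[-0.5,[0.2,0.35,0],0],[-0.5,[0.3,0.55,0],0],[-0.5,[0.4,0.75,0],0],[-0.5,[0.5,0.95,0],0],[-0.5,[0.515,1,0],0],[-0.5,[0.515,1,0],0]]'
python3 -m crank '[[-0.5,[0,0.2,0],0],[-0.5,[0,0.4,0],0],[-0.5,[0,0.43,0],0],[-0.5,[0,0.43,0],0],[-0.5,[0,0.43,-0.2],0],[-0.5,[0,0.43,-0.4],0],[-0.5,[0,0.43,-0.46],0],[-0.5,[0,0.43,-0.46],0],[-0.5,[0,0.43,-0.46],0]]'
```

```text
time_s: 18.6
tcp_pos: [0.4838, -0.3752, 0.2091]
orientation: [0.001, 0.665, 0.747, 0.0]
force: [0.3, -0.4, -1.0]
gripper_width: 0.0311
gripper_force: 40.3
time_s: 19.48
tcp_pos: [0.6123, -0.1247, 0.2058]
orientation: [-0.0, 0.664, 0.748, -0.0]
force: [-0.6, -1.2, -0.6]
gripper_width: 0.0313
gripper_force: 40.5
time_s: 20.6
tcp_pos: [0.6134, -0.0182, 0.0932]
orientation: [0.001, 0.665, 0.747, 0.001]
force: [0.2, -0.2, -0.9]
gripper_width: 0.0311
gripper_force: 40.4
```

```bash
python3 -m crank '[[-0.5,[-0.002,0.003,-0.05],0],[-0.5,[-0.002,0.003,-0.1],0],[-0.5,[-0.002,0.003,-0.15],0],[-0.5,[-0.002,0.003,-0.197],0],[-0.5,[-0.002,0.003,-0.197],0],[-0.5,[-0.002,0.003,-0.197],0]]'
python3 -m crank '[[0,[0,0,0],0],[0.3,[0,0,0],0],[0.5,[0,0,0],0],[1,[0,0,0.2],0],[1,[0,0,0.4],0],[1,[0,0,0.65],0],[1,[-0.2,0,0.65],0],[1,[-0.4,0,0.65],0],[1,[-0.6,0,0.65],0],[1,[-0.72,0,0.65],0],[1,[-0.72,0,0.65],0],[1,[-0.72,0,0.65],0]]'
python3 - <<'E'
from h import *
C=[cam(n) for n in('wrist','top','scene')]
for k in ([0],[1],[2],[0,1,2]):
  for th,kd,p in (('plate','plate',[.4326,-.0208,.15]),('pack','pack',[.608,.0238,.1136])):
    V=[(C[i],s['region']) for i in k if (s:=near(C[i],th,p[:2]+[.01],[200,30,20][i]))]
    if V: print(k,kd,len(V),fit(kd,V,p))
print(env.observe()['tcp_pos'])
cv2.imwrite('pics/w6.png',C[0]['img'][...,::-1])
E
```

```text
time_s: 21.35
tcp_pos: [0.6118, -0.0169, 0.0413]
orientation: [-0.0, 0.665, 0.747, -0.0]
force: [0.3, -0.7, -0.7]
gripper_width: 0.0313
gripper_force: 43.0
time_s: 22.85
tcp_pos: [0.4326, -0.017, 0.2046]
orientation: [0.0, 0.665, 0.747, 0.0]
force: [0.3, 0.1, 0.6]
gripper_width: 0.0855
gripper_force: 0.0
[0] plate 1 (array([ 0.4339152 , -0.01961832,  0.15103502]), np.float64(0.010225763275884437))
[0] pack 1 (array([0.60702689, 0.02577298, 0.1069761 ]), np.float64(0.2528008935134282))
[1] plate 1 (array([ 0.43260619, -0.02062188,  0.14908604]), np.float64(1.2497847353477096))
[2] plate 1 (array([ 0.43154902, -0.02007028,  0.14865452]), np.float64(0.03624598128930992))
[2] pack 1 (array([0.60614665, 0.02379949, 0.11123756]), np.float64(0.15942206230420863))
[0, 1, 2] plate 3 (array([ 0.4334112 , -0.01982335,  0.14990106]), np.float64(0.4349381043517382))
[0, 1, 2] pack 2 (array([0.60709278, 0.02451088, 0.10945291]), np.float64(0.20767580018109003))
[ 0.43191274 -0.01691073  0.20427636]
```

View pics/w6.png

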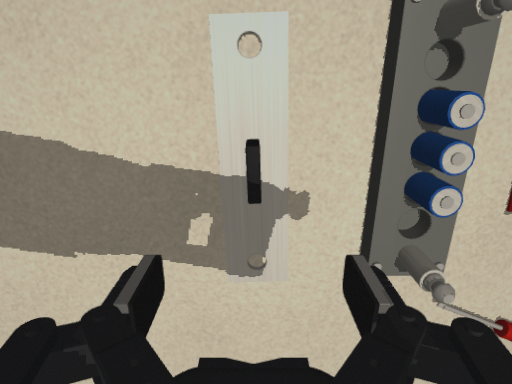

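The picture shows all three cells upright in their pockets and the plate with its rib at (253,171). Now I'll grip the rib.

```bash
python3 -m crank '[[1,[0.008,-0.011,-0.2],0.0056],[1,[0.008,-0.011,-0.4],0.0056],[1,[0.008,-0.011,-0.6],0.0056],[1,[0.008,-0.011,-0.7],0.0056],[1,[0.008,-0.011,-0.745],0.0056],[1,[0.008,-0.011,-0.745],0.0056],[-1,[0.008,-0.011,-0.745],0.0056],[-1,[0.008,-0.011,-0.745],0.0056],[-1,[0.008,-0.011,-0.745],0.0056],[-1,[0.008,-0.011,-0.745],0.0056],[-1,[0.008,-0.011,-0.745],0.0056],[-1,[0.008,-0.011,-0.745],0.0056]]' 80
python3 -m crank '[[-1,[0,0,0.1],0],[-1,[0,0,0.3],0],[-1,[0,0,0.5],0],[-1,[0,0,0.7],0],[-1,[0,0,0.7],0],[-1,[0,0,0.7],0]]'
python3 - <<'E'
from h import *
w=cam('wrist');o=env.observe();print(o['tcp_pos'])
s=near(w,'plate',[.434,-.02,.19],150)
if s: print(s['rect'],fit('plate',[(w,s['region'])],[.434,-.02,.15],z=o['tcp_pos'][2]-.018))
L=silhouettes('wrist','pack');print([(q['confidence'],q['rect']) for q in L])
cv2.imwrite('pics/w7.png',w['img'][...,::-1])
E
```

```text
time_s: 25.1
tcp_pos: [0.4341, -0.0197, 0.0184]
orientation: [0.0, 0.651, 0.759, 0.0]
force: [-1.7, 0.6, 5.2]
gripper_width: 0.0127
gripper_force: 79.3
time_s: 25.85
tcp_pos: [0.4333, -0.0196, 0.1918]
orientation: [-0.001, 0.651, 0.759, -0.001]
force: [0.6, 0.2, -4.1]
gripper_width: 0.0124
gripper_force: 79.2
[ 0.43313764 -0.01957898  0.19142925]
[254.3, 183.2, 179.4, 364.8] (array([ 0.43363038, -0.01881286,  0.1527923 ]), np.float64(0.25355847929685))
[(0.56, [434.9, 158.6, 154.3, 313.4])]
```

View pics/w7.png

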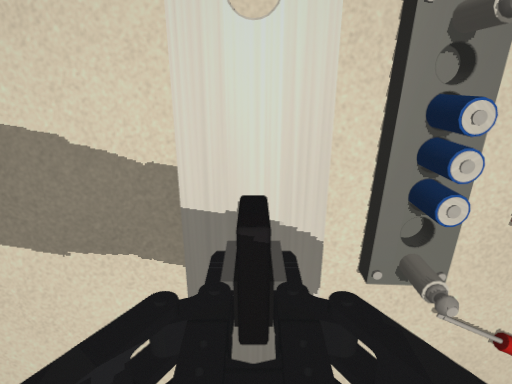

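The plate is held level. The pin heads are at about (445,301) and (508,10).

Run:
```python
from h import *
w=cam('wrist')
for p in ([.608,.024,.112],[.607,.0238,.113]): print(proj(w,tf(np.array([[0,-.122,z] for z in (.102,.109,.03)]+[[0,.122,z] for z in(.102,.109,.03)]),p)).round(1).tolist(), proj(w,tf(np.array([[-.045,-.15,.03],[-.045,-.15,0],[.045,-.15,.03]]),p)).round(1).tolist())
a=w['img'][245:325,345:512];b=w['img'][0:80,345:512]
cv2.imwrite('pics/w8.png',cv2.resize(np.vstack([b,a]),None,fx=3.6,fy=3.6,interpolation=3)[...,::-1])
```

```text
[[448.5, 307.6], [453.1, 313.0], [411.1, 264.0], [538.1, -4.8], [547.4, -7.6], [467.7, 16.5]] [[366.7, 284.2], [358.5, 269.4], [445.0, 286.7]]
[[447.4, 307.7], [452.0, 313.1], [410.2, 264.1], [536.3, -4.7], [545.6, -7.5], [466.4, 16.6]] [[365.9, 284.3], [357.8, 269.5], [444.2, 286.7]]
```

View pics/w8.png

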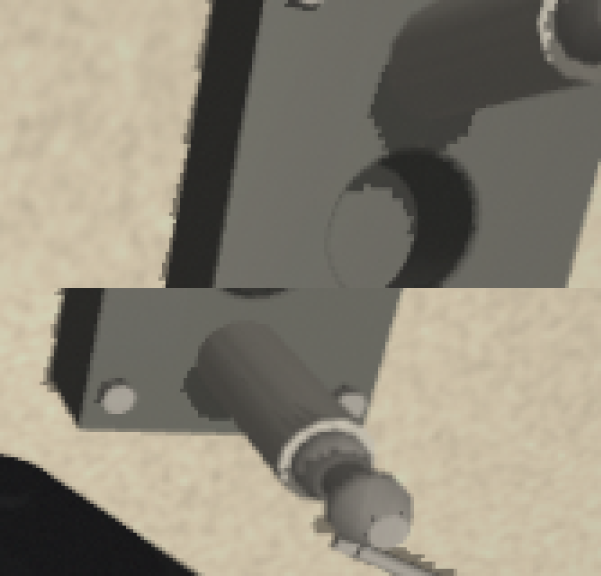

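Run:
```python
from h import *
w=cam('wrist')
for p in ([.608,.024,.112],[.608,.024,.116],[.608,.024,.108]):
    e=proj(w,tf(np.array([[-.045,y,.03] for y in np.linspace(-.15,.15,61)]),p)); k=np.argsort(e[:,1])
    print(np.interp([1,30,60,278],e[k,1],e[k,0]).round(1),proj(w,tf(np.array([[0,.084,.03]]),p)).round(1))
g=w['img'].astype(int)
for r in (1,30,60,278): print(r,g[r,360:440,1].tolist())
```

```text
[418.  412.8 407.5 367.6] [[456.8  63.8]]
[417.4 412.3 407.1 368.1] [[456.4  63.8]]
[418.6 413.3 407.9 367.1] [[457.1  63.8]]
1 [190, 187, 185, 183, 183, 185, 187, 191, 193, 194, 193, 190, 189, 188, 188, 190, 189, 190, 189, 190, 190, 191, 191, 190, 191, 192, 192, 192, 191, 188, 186, 186, 188, 191, 191, 190, 188, 186, 184, 185, 186, 188, 188, 124, 46, 40, 40, 40, 40, 39, 39, 38, 39, 38, 40, 39, 39, 56, 109, 112, 112, 112, 111, 110, 64, 63, 58, 58, 64, 77, 94, 95, 89, 110, 109, 109, 109, 108, 108, 108]
30 [184, 184, 187, 188, 188, 184, 182, 183, 185, 189, 191, 191, 191, 190, 190, 191, 191, 192, 193, 194, 193, 191, 191, 193, 195, 193, 190, 188, 187, 188, 189, 189, 187, 187, 189, 192, 192, 170, 99, 45, 38, 40, 40, 39, 40, 39, 40, 40, 40, 39, 40, 40, 78, 106, 113, 112, 112, 111, 111, 111, 112, 111, 111, 110, 110, 110, 110, 109, 109, 109, 109, 110, 109, 109, 109, 108, 109, 108, 108, 109]
60 [194, 195, 196, 195, 196, 196, 198, 197, 195, 190, 188, 186, 190, 191, 190, 190, 189, 189, 185, 186, 188, 192, 193, 195, 194, 196, 196, 198, 200, 200, 202, 202, 195, 113, 41, 40, 40, 40, 40, 39, 40, 40, 40, 41, 41, 40, 45, 80, 112, 112, 112, 111, 111, 110, 111, 111, 111, 110, 110, 110, 110, 110, 110, 110, 110, 110, 110, 109, 109, 109, 109, 109, 109, 109, 109, 109, 102, 106, 109, 110]
278 [203, 198, 196, 126, 45, 40, 40, 78, 101, 105, 105, 105, 105, 115, 149, 159, 160, 160, 158, 158, 136, 111, 105, 105, 105, 105, 105, 104, 105, 105, 105, 105, 105, 105, 104, 105, 104, 105, 104, 75, 65, 64, 65, 65, 64, 65, 65, 67, 68, 69, 69, 69, 70, 72, 74, 75, 78, 80, 82, 83, 85, 86, 86, 85, 87, 86, 89, 90, 85, 87, 92, 94, 95, 96, 97, 98, 97, 97, 95, 94]
```

```bash
python3 -m crank '[[-1,[0.2,0.05,0],-0.0064],[-1,[0.4,0.1,0],-0.0064],[-1,[0.6,0.15,0],-0.0064],[-1,[0.698,0.174,0],-0.0064],[-1,[0.698,0.174,0],-0.0064],[-1,[0.698,0.174,-0.1],-0.0064],[-1,[0.698,0.174,-0.2],-0.0064],[-1,[0.698,0.174,-0.2],-0.0064],[-1,[0.698,0.174,-0.2],-0.0064]]'
python3 - <<'E'
from h import *
o,M=tool();print(o['tcp_pos'],M[:,1])
c=cam('top');im=c['img'][155:210,195:305]
d=cam('scene');im2=d['img'][165:250,205:345]
A=cv2.resize(im,(770,385),interpolation=3)[100:330];B=cv2.resize(im2,(770,467),interpolation=3)[:340]
cv2.imwrite('pics/w9.png',np.vstack([A,B])[...,::-1])
E
```

```text
time_s: 27.22
tcp_pos: [0.6085, 0.0237, 0.1441]
orientation: [0.0, 0.667, 0.745, 0.0]
force: [-0.5, -0.6, -3.4]
gripper_width: 0.013
gripper_force: 79.6
[0.60854509 0.02370145 0.14410772] [0.99377957 0.11136041 0.00101343]
```

View pics/w9.png

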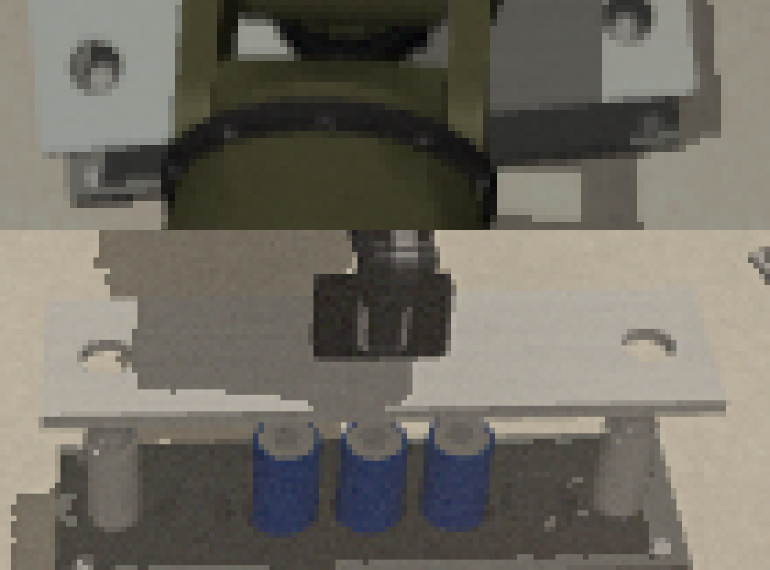

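The plate hangs over both posts, with the pin tips showing through or beside the holes at (95,65) and (628,18). I'll lower it in stages.

```bash
python3 -m crank '[[-1,[-0.002,0.001,-0.03],0],[-1,[-0.002,0.001,-0.06],0],[-1,[-0.002,0.001,-0.09],0],[-1,[-0.002,0.001,-0.11],0],[-1,[-0.002,0.001,-0.11],0],[-1,[-0.002,0.001,-0.11],0]]'
python3 -c "
from h import *
o=env.observe();print(o['tcp_pos'],o['force'],o['torque'])"
```

```text
time_s: 28.08
tcp_pos: [0.608, 0.0241, 0.1158]
orientation: [0.0, 0.667, 0.745, 0.0]
force: [0.8, 0.2, -3.5]
gripper_width: 0.0125
gripper_force: 79.8
[0.60804482 0.02408372 0.11575639] [ 0.76250088  0.16353218 -3.52958923] [0.07204273 0.04503191 0.0187701 ]
```

```bash
python3 -m crank '[[-1,[0,0,-0.03],0],[-1,[0,0,-0.05],0],[-1,[0,0,-0.06],0],[-1,[0,0,-0.069],0],[-1,[0,0,-0.069],0],[-1,[0,0,-0.069],0]]'
python3 -c "
from h import *
o=env.observe();print(o['tcp_pos'],o['force'],o['torque'])"
```

```text
time_s: 28.82
tcp_pos: [0.608, 0.0241, 0.0995]
orientation: [0.0, 0.666, 0.746, 0.0]
force: [-6.4, 0.3, 7.9]
gripper_width: 0.0127
gripper_force: 81.5
[0.60797655 0.02411527 0.09946755] [-6.36164374  0.34832694  7.86984596] [ 0.01126583  1.27708841 -0.00866869]
```

```bash
python3 -m crank '[[-0.5,[0,0,0],0],[0,[0,0,0],0],[0.5,[0,0,0],0],[1,[0,0,0.1],0],[1,[0,0,0.25],0],[1,[0,0,0.4],0],[1,[0,0,0.4],0]]'
python3 -m crank '[[1,[0,0.1,0],-0.029],[1,[-0.1,0.3,0],-0.058],[1,[-0.2,0.5,0],-0.087],[1,[-0.3,0.7,0],-0.116],[1,[-0.4,0.9,0],-0.145],[1,[-0.427,0.994,0],-0.174],[1,[-0.427,0.994,0],-0.203],[1,[-0.427,0.994,0],-0.232],[1,[-0.427,0.994,0],-0.261],[1,[-0.427,0.994,0],-0.29],[1,[-0.427,0.994,0],-0.316],[1,[-0.427,0.994,0],-0.316]]'
python3 - <<'E'
from h import *
o,M=tool();print(o['tcp_pos'],np.degrees(np.arctan2(M[1,0],M[0,0])))
w=cam('wrist');t=cam('top');sc=cam('scene')
for p in ([.529,.264,-.298],[.4016,.272,.4455]):
    s=near(w,'clip_a',p[:2]+[.01],60)
    if s: print('clip',s['confidence'],s['rect'],fit('clip',[(w,s['region'])],p))
for c in (t,sc):
    s=near(c,'plate',[.608,.024,.09],25)
    if s: print('plate',fit('plate',[(c,s['region'])],[.608,.024,.113],z=.081))
cv2.imwrite('pics/w10.png',np.hstack([w['img'][:,100:],cv2.resize(sc['img'][165:257,205:345],(380,250),interpolation=3)[:,:] if 0 else np.vstack([cv2.resize(sc['img'][165:257,205:345],(380,250),interpolation=3),np.zeros((134,380,3),np.uint8)])])[...,::-1])
E
```

```text
time_s: 29.7
tcp_pos: [0.609, 0.0241, 0.2014]
orientation: [0.002, 0.667, 0.745, 0.002]
force: [0.5, 0.2, -1.0]
gripper_width: 0.0854
gripper_force: 0.0
time_s: 31.2
tcp_pos: [0.501, 0.2725, 0.1974]
orientation: [0.0, 0.989, -0.15, -0.0]
force: [0.3, 0.6, 0.2]
gripper_width: 0.0855
gripper_force: 0.0
[0.50095842 0.27248818 0.19742697] -17.299664839081593
clip 0.55 [253.8, 150.8, 34.7, 76.5] (array([ 0.52932328,  0.26481898, -0.30764377]), np.float64(0.023121809183384474))
clip 0.87 [283.8, 252.4, 60.3, 69.8] (array([0.40185401, 0.27325258, 0.45583756]), np.float64(0.016035697762947578))
plate (array([0.60775831, 0.02360737, 0.11050331]), np.float64(0.020391087297518266))
plate (array([0.60532773, 0.02508777, 0.11729973]), np.float64(0.020335741272756298))
```

View pics/w10.png

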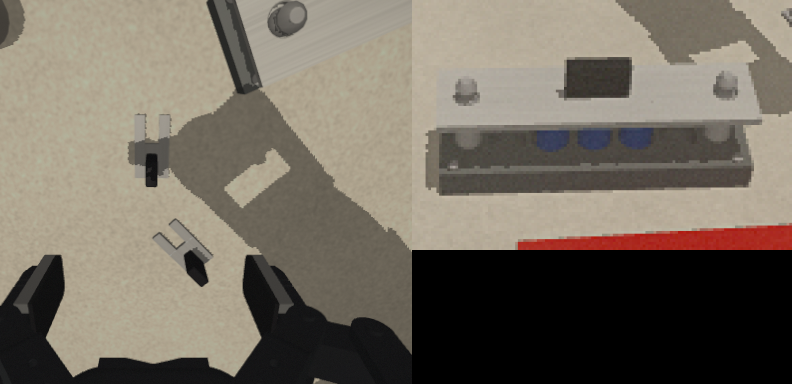

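Clip 1 is upright under the tool, with its prongs pointing along the tool's +x. The plate is seated with both pins through it.

```bash
python3 -m crank '[[1,[-0.005,0.007,-0.2],-0.001],[1,[-0.005,0.007,-0.4],-0.001],[1,[-0.005,0.007,-0.6],-0.001],[1,[-0.005,0.007,-0.7],-0.001],[1,[-0.005,0.007,-0.732],-0.001],[1,[-0.005,0.007,-0.732],-0.001],[-1,[-0.005,0.007,-0.732],-0.001],[-1,[-0.005,0.007,-0.732],-0.001],[-1,[-0.005,0.007,-0.732],-0.001],[-1,[-0.005,0.007,-0.732],-0.001],[-1,[-0.005,0.007,-0.732],-0.001],[-1,[-0.005,0.007,-0.732],-0.001]]' 60
python3 -m crank '[[-1,[0,0,0.1],0],[-1,[0,0,0.3],0],[-1,[0,0,0.5],0],[-1,[0,0,0.7],0],[-1,[0.02,-0.2,0.7],0.022],[-1,[0.04,-0.4,0.7],0.044],[-1,[0.055,-0.55,0.7],0.067],[-1,[0.055,-0.55,0.7],0.067],[-1,[0.055,-0.55,0.7],0.067],[-1,[0.055,-0.55,0.7],0.067]]'
python3 - <<'E'
from h import *
o,M=tool();print(o['tcp_pos'],np.degrees(np.arctan2(M[1,0],M[0,0])),o['gripper_width'])
w=cam('wrist');cv2.imwrite('pics/w11.png',w['img'][...,::-1])
p=[.6077,.024,.113]
print(proj(w,tf(np.array([[0,.122,.102],[0,.122,.109],[-.038,.15,.089],[.038,.15,.089]]),p)).round(1).tolist())
th=np.arctan2(M[1,0],M[0,0]);q=[*(o['tcp_pos'][:2]+.031*M[:2,0]),th]
print('clip pred',q,proj(w,tf(np.array([[.024,-.0185,.005],[.024,.0185,.005],[.024,-.0075,.005],[.024,.0075,.005],[-.016,0,.045]]),q,o['tcp_pos'][2]-.014)).round(1).tolist())
E
```

```text
time_s: 33.05
tcp_pos: [0.5001, 0.2744, 0.0156]
orientation: [-0.0, 0.988, -0.154, 0.0]
force: [-0.9, -0.4, 4.6]
gripper_width: 0.0114
gripper_force: 59.4
time_s: 34.3
tcp_pos: [0.5135, 0.1376, 0.1901]
orientation: [-0.0, 0.998, 0.056, -0.0]
force: [0.6, 1.1, -1.5]
gripper_width: 0.011
gripper_force: 58.7
[0.51351054 0.13763869 0.19012527] 6.406999698496742 0.011014564566992766
[[255.2, 88.1], [255.2, 88.3], [218.7, 139.7], [214.7, 30.5]]
clip pred [np.float64(0.5443169226351657), np.float64(0.14109798602941545), np.float64(0.11182323991305214)] [[291.5, 147.3], [214.8, 147.3], [268.7, 147.2], [237.6, 147.2], [253.2, 264.5]]
```

View pics/w11.png

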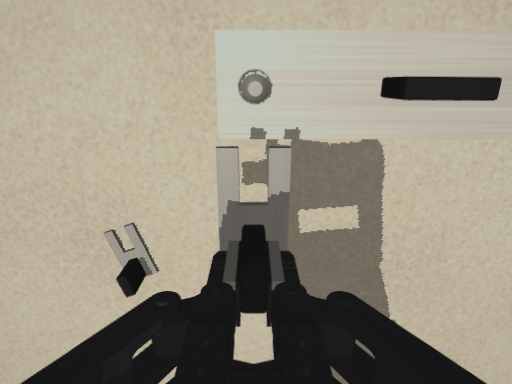

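The picture shows the pin at (255,87) and the clip's slot straddling column 254, with tips at row 147. They line up to about 1 mm. I'll lower to groove height.

```bash
python3 -m crank '[[-1,[0,-0.005,-0.1],0],[-1,[0,-0.005,-0.2],0],[-1,[0,-0.005,-0.28],0],[-1,[0,-0.005,-0.32],0],[-1,[0,-0.005,-0.334],0],[-1,[0,-0.005,-0.334],0],[-1,[0,-0.005,-0.334],0],[-1,[0,-0.005,-0.334],0]]'
python3 - <<'E'
from h import *
o,M=tool();print(o['tcp_pos'],np.degrees(np.arctan2(M[1,0],M[0,0])),o['force'])
w=cam('wrist');cv2.imwrite('pics/w12.png',cv2.resize(w['img'][0:300,130:400],None,fx=1.9,fy=1.9)[...,::-1])
p=[.6077,.024,.113]
P=lambda a:proj(w,tf(np.array(a),p)).round(1).tolist()
print(P([[0,.122,.109]]))
E
```

```text
time_s: 35.35
tcp_pos: [0.5138, 0.1356, 0.1072]
orientation: [-0.0, 0.998, 0.056, 0.0]
force: [0.2, -0.7, -0.9]
gripper_width: 0.0111
gripper_force: 58.7
[0.51384874 0.13561702 0.1072183 ] 6.396405036787899 [ 0.17369834 -0.67262776 -0.94214515]
[[251.6, 92.3]]
```

View pics/w12.png

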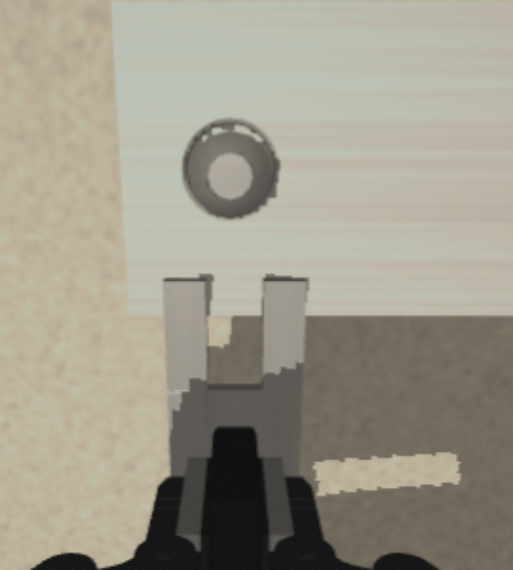

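The slot centre is at crop column 235.5 and the pin at 230, so I'll shift 1.4 mm to +y before sliding in.

```bash
python3 -m crank '[[-1,[0,0.0056,0],0],[-1,[0,0.0056,0],0],[-1,[0.03,0.009,0],0],[-1,[0.06,0.0125,0],0],[-1,[0.09,0.016,0],0],[-1,[0.12,0.019,0],0],[-1,[0.14,0.0215,0],0],[-1,[0.14,0.0215,0],0],[-1,[0.14,0.0215,0],0]]'
python3 - <<'E'
from h import *
o,M=tool();print(o['tcp_pos'],o['force'],o['torque'])
E
```

```text
time_s: 36.52
tcp_pos: [0.5485, 0.141, 0.1067]
orientation: [0.0, 0.998, 0.056, -0.0]
force: [0.1, 0.4, -0.6]
gripper_width: 0.011
gripper_force: 58.7
[0.54850026 0.14095365 0.10673991] [ 0.07573076  0.37914667 -0.64679435] [ 0.01629988 -0.00522249  0.04254858]
```

```bash
python3 -m crank '[[-1,[0.02,0.002,0],0],[-1,[0.04,0.0045,0],0],[-1,[0.055,0.006,0],0],[-1,[0.062,0.007,0],0],[-1,[0.068,0.0077,0],0],[-1,[0.068,0.0077,0],0],[-1,[0.068,0.0077,0],0]]'
```

```text
time_s: 37.4
tcp_pos: [0.5643, 0.1427, 0.1067]
orientation: [0.0, 0.998, 0.056, -0.002]
force: [-12.8, -2.3, 6.7]
gripper_width: 0.0111
gripper_force: 60.0
```

Contact at 13 N matches the expected home position. I'll lower the clip onto the plate, release it and back off upward.

```bash
python3 -m crank '[[-1,[0,0,-0.004],0],[-1,[0,0,-0.007],0],[-1,[0,0,-0.007],0],[-0.6,[0,0,-0.007],0],[-0.5,[0,0,-0.007],0],[-0.3,[0,0,-0.007],0],[-0.3,[0,0,0.1],0],[0,[0,0,0.25],0],[0.5,[0,0,0.36],0],[1,[0,0,0.36],0],[1,[0,0,0.36],0]]'
python3 - <<'E'
from h import *
o,M=tool();print(o['tcp_pos'],o['force'])
w=cam('wrist');cv2.imwrite('pics/w13.png',cv2.resize(w['img'][0:330,130:400],None,fx=1.8,fy=1.8)[...,::-1])
for p,z in (([.594,.1452,.113],.089),([.4018,.2733,.456],0)):
    s=near(w,'clip_a',p[:2]+[z+.01],60)
    if s: print('clip',s['confidence'],s['rect'],fit('clip',[(w,s['region'])],p,z=z))
E
```

```text
time_s: 38.78
tcp_pos: [0.5654, 0.1428, 0.1959]
orientation: [0.0, 0.998, 0.056, -0.001]
force: [-0.4, -0.3, 0.3]
gripper_width: 0.0854
gripper_force: 0.0
[0.56537987 0.14281386 0.19594011] [-0.38761669 -0.25059843  0.33747146]
clip 0.68 [255.8, 177.6, 48.5, 102.9] (array([0.59368248, 0.14578032, 0.1074035 ]), np.float64(0.09639884598791537))
clip 0.9 [167.8, 316.0, 39.3, 58.3] (array([0.38579429, 0.24071408, 0.36791595]), np.float64(0.6166385484073595))
```

View pics/w13.png

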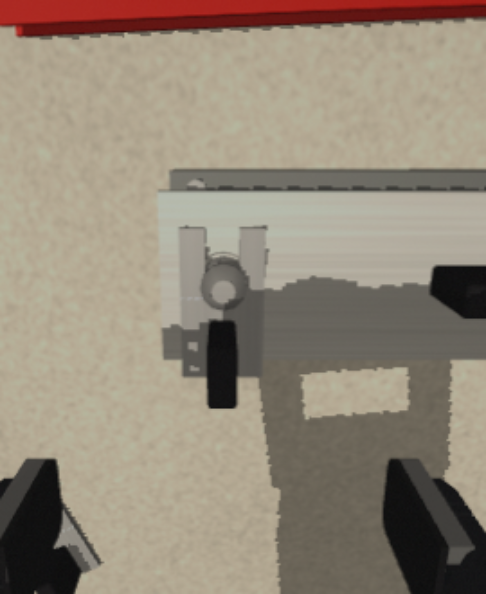

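Clip 1 is home: the pin sits at the end of the slot at crop (223,285), and the fit agrees to 0.6 mm. That was my 15th picture, one over the limit of 14, so I'll view no more and work from numbers. Next, clip 2.

```bash
python3 -m crank '[[1,[-0.2,0.1,0],0],[1,[-0.4,0.2,0],0.02],[1,[-0.6,0.35,0],0.04],[1,[-0.766,0.468,0],0.055],[1,[-0.766,0.468,0],0.055],[1,[-0.766,0.468,0],0.055],[1,[-0.766,0.468,0],0.055],[1,[-0.766,0.468,0],0.055]]'
python3 - <<'E'
from h import *
o,M=tool();print(o['tcp_pos'],np.degrees(np.arctan2(M[1,0],M[0,0])))
C=[cam(n) for n in('wrist','top','scene')];p=[.4018,.2733,.456]
for i,c in enumerate(C):
    s=near(c,'clip_a',p[:2]+[.01],[80,12,12][i])
    if s: r=fit('clip',[(c,s['region'])],p);print(c['name'],s['confidence'],s['rect'],r,'grip',r[0][:2]-.031*np.array([np.cos(r[0][2]),np.sin(r[0][2])]),np.degrees(r[0][2]))
E
```

```text
time_s: 39.92
tcp_pos: [0.3747, 0.2594, 0.1965]
orientation: [0.0, 0.974, 0.226, -0.0]
force: [0.5, 0.2, -0.8]
gripper_width: 0.0851
gripper_force: 0.0
[0.37468177 0.25939372 0.19653674] 26.11615907005095
wrist 0.91 [268.9, 173.9, 43.2, 76.2] (array([0.38663594, 0.2462082 , 0.54030962]), np.float64(0.027220922122309345)) grip [0.36005191 0.23026175] 30.95746109488388
```

The clip has been knocked to about (.387,.246). I'll re-centre and measure again.

```bash
python3 -m crank '[[1,[-0.059,-0.116,0],0.0135],[1,[-0.059,-0.116,0],0.0135],[1,[-0.059,-0.116,0],0.0135],[1,[-0.059,-0.116,0],0.0135]]'
python3 - <<'E'
from h import *
o,M=tool();print(o['tcp_pos'],np.degrees(np.arctan2(M[1,0],M[0,0])))
C=[cam(n) for n in('wrist','top','scene')];p=[.3866,.2462,.54]
for i,c in enumerate(C):
    s=near(c,'clip_a',p[:2]+[.01],[80,12,12][i])
    if s: r=fit('clip',[(c,s['region'])],p);print(c['name'],s['confidence'],s['rect'],r,'grip',r[0][:2]-.031*np.array([np.cos(r[0][2]),np.sin(r[0][2])]),np.degrees(r[0][2]))
E
```

```text
time_s: 40.72
tcp_pos: [0.3597, 0.2313, 0.1968]
orientation: [-0.0, 0.964, 0.268, 0.0]
force: [-0.0, -0.1, 0.4]
gripper_width: 0.0855
gripper_force: 0.0
[0.35965474 0.23130323 0.19678339] 31.038726799257702
top 0.45 [186.4, 251.7, 1.3, 5.4] (array([0.37786173, 0.23822091, 0.8248097 ]), np.float64(5.110738641879111)) grip [0.35682213 0.21545393] 47.258114745193375
scene 0.48 [341.2, 166.4, 23.3, 21.5] (array([0.38422538, 0.24429049, 0.51935054]), np.float64(0.07386471097381112)) grip [0.35731298 0.22890468] 29.756594045406818
```

Run:
```python
from h import *
for k in range(2):
  c=cam('wrist');p=[.3866,.2462,.54]
  print(proj(c,p[:2]+[.01]))
  for th in ('clip_a','clip_b'):
    for s in silhouettes('wrist',th):
      print(th,s['confidence'],s['rect'])
      if abs(s['rect'][0]-253)<40 and s['rect'][1]<260: r=fit('clip',[(c,s['region'])],p);print(r,'grip',r[0][:2]-.031*np.array([np.cos(r[0][2]),np.sin(r[0][2])]),np.degrees(r[0][2]))
```

```text
[[253.88794336 136.60700135]]
clip_a 0.81 [254.2, 149.7, 41.4, 74.7]
(array([0.38669167, 0.24625137, 0.53797665]), np.float64(0.035291703494907234)) grip [0.36007051 0.23036699] 30.823791572891675
clip_a 0.72 [494.4, 23.3, 35.1, 46.6]
clip_a 0.29 [460.9, 46.6, 102.3, 91.6]
clip_b 0.81 [254.2, 149.7, 41.4, 74.7]
(array([0.38669167, 0.24625137, 0.53797665]), np.float64(0.035291703494907234)) grip [0.36007051 0.23036699] 30.823791572891675
clip_b 0.72 [494.4, 23.3, 35.1, 46.6]
clip_b 0.29 [460.9, 46.6, 102.3, 91.6]
[[253.82570348 136.56599911]]
clip_a 0.68 [251.6, 148.9, 41.1, 73.9]
(array([0.38683435, 0.24648084, 0.53058441]), np.float64(0.03823406424033049)) grip [0.36009649 0.23079368] 30.40024749398175
clip_a 0.66 [495.6, 23.2, 32.9, 44.3]
clip_b 0.68 [251.6, 148.9, 41.1, 73.9]
(array([0.38683435, 0.24648084, 0.53058441]), np.float64(0.03823406424033049)) grip [0.36009649 0.23079368] 30.40024749398175
clip_b 0.66 [495.6, 23.2, 32.9, 44.3]
```

```bash
python3 -m crank '[[1,[0.002,-0.003,-0.2],-0.001],[1,[0.002,-0.003,-0.4],-0.001],[1,[0.002,-0.003,-0.6],-0.001],[1,[0.002,-0.003,-0.7],-0.001],[1,[0.002,-0.003,-0.729],-0.001],[1,[0.002,-0.003,-0.729],-0.001],[-1,[0.002,-0.003,-0.729],-0.001],[-1,[0.002,-0.003,-0.729],-0.001],[-1,[0.002,-0.003,-0.729],-0.001],[-1,[0.002,-0.003,-0.729],-0.001],[-1,[0.002,-0.003,-0.729],-0.001],[-1,[0.002,-0.003,-0.729],-0.001]]' 60
python3 -m crank '[[-1,[0,0,0.1],0],[-1,[0,0,0.3],0],[-1,[0,0,0.5],0],[-1,[0,0,0.7],0],[-1,[0.1,-0.2,0.7],0],[-1,[0.2,-0.4,0.7],-0.022],[-1,[0.3,-0.6,0.7],-0.044],[-1,[0.4,-0.8,0.7],-0.067],[-1,[0.4,-1,0.7],-0.067],[-1,[0.4,-1,0.7],-0.067]]'
python3 -m crank '[[-1,[0.15,-0.17,0],0],[-1,[0.32,-0.345,0],0],[-1,[0.32,-0.345,0],0],[-1,[0.32,-0.345,0],0],[-1,[0.32,-0.345,0],0],[-1,[0.32,-0.345,0],0]]'
cat > m.py <<'E'
from h import *
o,M=tool();th=np.arctan2(M[1,0],M[0,0]);print(o['tcp_pos'],np.degrees(th),o['gripper_width'],o['force'])
w=cam('wrist');np.save('w.npy',w['img'])
p=[.6077,.024,.113]
print('pin pred 102,109',proj(w,tf(np.array([[0,-.122,.102],[0,-.122,.109]]),p)).round(1).tolist())
q=[*(o['tcp_pos'][:2]+.031*M[:2,0]),th];z=o['tcp_pos'][2]-.0152
print('clip pred outer,inner',proj(w,tf(np.array([[.024,-.0185,.005],[.024,.0185,.005],[.024,-.0075,.005],[.024,.0075,.005]]),q,z)).round(1).tolist())
for s in silhouettes('wrist','clip_a')[:2]:
    print('sil',s['confidence'],s['rect'])
    if abs(s['rect'][0]-253)<30:
        ys,xs=np.where(s['region']);print('top',ys.min())
        for r in range(ys.min()+5,ys.min()+30,6): print(r,xs[ys==r].tolist()[::1])
E
python3 m.py
```

```text
time_s: 42.82
tcp_pos: [0.3601, 0.2302, 0.0148]
orientation: [-0.0, 0.964, 0.265, 0.0]
force: [-1.3, -1.3, 4.9]
gripper_width: 0.011
gripper_force: 59.0
time_s: 44.08
tcp_pos: [0.4598, -0.0224, 0.1892]
orientation: [0.0, 0.998, 0.055, -0.0]
force: [0.0, 0.7, -0.6]
gripper_width: 0.0112
gripper_force: 58.7
time_s: 44.82
tcp_pos: [0.5397, -0.1054, 0.19]
orientation: [0.0, 0.998, 0.058, 0.0]
force: [0.0, 0.1, -0.7]
gripper_width: 0.0114
gripper_force: 58.9
[ 0.53968194 -0.10535713  0.18997292] 6.6340514171175835 0.011398904206954687 [ 0.03838041  0.13055749 -0.67162212]
pin pred 102,109 [[255.0, 86.2], [255.1, 86.3]]
clip pred outer,inner [[291.1, 146.8], [215.0, 146.8], [268.5, 146.8], [237.7, 146.8]]
sil 0.65 [256.7, 85.4, 29.0, 30.6]
top 70
75 [244, 245, 246, 247, 248, 249, 250, 251, 252, 253, 254, 255, 256, 257, 258, 259, 260, 261, 262, 263, 264, 265]
81 [241, 242, 243, 244, 245, 246, 247, 248, 249, 250, 251, 252, 253, 254, 255, 256, 257, 258, 259, 260, 261, 262, 263, 264, 265, 266, 267]
87 [241, 242, 243, 244, 245, 246, 247, 248, 249, 250, 251, 252, 253, 254, 255, 256, 257, 258, 25
[... 745 characters left out ...]
 291]
161 [216, 217, 218, 219, 220, 221, 222, 223, 224, 225, 226, 227, 228, 229, 230, 231, 232, 233, 234, 235, 236, 237, 238, 269, 270, 271, 272, 273, 274, 275, 276, 277, 278, 279, 280, 281, 282, 283, 284, 285, 286, 287, 288, 289, 290]
167 [216, 217, 218, 219, 220, 221, 222, 223, 224, 225, 226, 227, 228, 229, 230, 231, 232, 233, 234, 235, 236, 237, 238, 268, 269, 270, 271, 272, 273, 274, 275, 276, 277, 278, 279, 280, 281, 282, 283, 284, 285, 286, 287, 288, 289, 290]
173 [217, 218, 219, 220, 221, 222, 223, 224, 225, 226, 227, 228, 229, 230, 231, 232, 233, 234, 235, 236, 237, 238, 268, 269, 270, 271, 272, 273, 274, 275, 276, 277, 278, 279, 280, 281, 282, 283, 284, 285, 286, 287, 288, 289, 290]
```

```bash
python3 -m crank '[[-1,[0,-0.002,-0.1],0],[-1,[0,-0.002,-0.2],0],[-1,[0,-0.002,-0.28],0],[-1,[0,-0.002,-0.32],0],[-1,[0,-0.002,-0.335],0],[-1,[0,-0.002,-0.335],0],[-1,[0,-0.002,-0.335],0],[-1,[0,-0.002,-0.335],0]]' | grep -E 'tcp|force'
sed -i 's/ys.min()+30,6/ys.min()+30,15/' m.py; python3 m.py | cut -c1-260
python3 - <<'E'
import numpy as np
g=np.load('w.npy').astype(int).mean(2).astype(int)
for r in (85,90,95,100): print(r,g[r,215:290].tolist())
E
```

```text
tcp_pos: [0.5401, -0.1067, 0.1063]
force: [-0.1, -0.9, 0.0]
gripper_force: 58.9
[ 0.54010978 -0.10665757  0.10625891] 6.58212416398863 0.0114526678658215 [-0.09850388 -0.9036088   0.00259021]
pin pred 102,109 [[253.0, 89.0], [253.0, 89.3]]
clip pred outer,inner [[291.1, 146.7], [215.0, 146.8], [268.5, 146.7], [237.6, 146.7]]
sil 0.55 [252.1, 230.4, 79.2, 170.5]
top 145
150 [217, 218, 219, 220, 221, 222, 223, 224, 225, 226, 227, 228, 229, 230, 231, 232, 233, 234, 235, 236, 237, 238, 269, 270, 271, 272, 273, 274, 275, 276, 277, 278, 279, 280, 281, 282, 283, 284, 285, 286, 287, 288, 289, 290, 291]
165 [217, 218, 219, 220, 221, 222, 223, 224, 225, 226, 227, 228, 229, 230, 231, 232, 233, 234, 235, 236, 237, 238, 268, 269, 270, 271, 272, 273, 274, 275, 276, 277, 278, 279, 280, 281, 282, 283, 284, 285, 286, 287, 288, 289, 290]
85 [184, 184, 183, 184, 185, 184, 184, 184, 184, 184, 182, 162, 116, 82, 77, 96, 102, 102, 103, 106, 108, 110, 111, 113, 108, 102, 132, 159, 166, 166, 166, 166, 165, 165, 165, 165, 165, 164, 164, 164, 163, 164, 164, 163, 163, 163, 163, 152, 121, 100, 97, 96, 94, 93, 9
[... 484 characters left out ...]
185, 185, 185, 185, 185, 185, 185, 183, 165, 131, 120, 88, 91, 101, 102, 102, 104, 104, 106, 106, 107, 108, 121, 149, 163, 163, 162, 162, 163, 162, 161, 161, 161, 161, 161, 160, 160, 160, 159, 160, 159, 159, 159, 146, 111, 91, 90, 89, 88, 87, 86, 84, 83, 82, 76, 75, 90, 128, 172, 183, 183, 183, 182, 183, 182, 183, 182, 182, 182, 181, 182]
100 [185, 184, 184, 184, 184, 184, 184, 184, 184, 184, 185, 185, 184, 184, 173, 139, 104, 92, 92, 97, 100, 101, 102, 102, 103, 103, 103, 103, 97, 82, 107, 143, 158, 164, 164, 165, 164, 164, 163, 164, 163, 162, 155, 130, 105, 92, 90, 90, 88, 88, 88, 88, 86, 85, 82, 81, 78, 85, 93, 95, 101, 141, 181, 181, 180, 181, 180, 180, 180, 180, 180, 180, 180, 180, 180]
```

```bash
python3 -m crank '[[-1,[0,0.0028,0],0],[-1,[0,0.0028,0],0],[-1,[0.03,0.006,0],0],[-1,[0.06,0.01,0],0],[-1,[0.09,0.013,0],0],[-1,[0.12,0.0165,0],0],[-1,[0.14,0.019,0],0],[-1,[0.14,0.019,0],0],[-1,[0.14,0.019,0],0]]' | grep -E 'tcp|force'
python3 -m crank '[[-1,[0.01,0.001,0],0],[-1,[0.01,0.001,0],0]]'| grep -E 'tcp|force'
```

```text
tcp_pos: [0.5748, -0.1019, 0.1057]
force: [0.5, -0.1, -0.4]
gripper_force: 58.9
tcp_pos: [0.5775, -0.1017, 0.1058]
force: [-0.4, -0.5, -0.3]
gripper_force: 58.9
```

```bash
python3 -m crank '[[-1,[0.02,0.002,0],0],[-1,[0.04,0.0045,0],0],[-1,[0.052,0.006,0],0],[-1,[0.06,0.0068,0],0],[-1,[0.065,0.0074,0],0],[-1,[0.065,0.0074,0],0],[-1,[0.065,0.0074,0],0]]' | grep -E 'tcp|force'
```

```text
tcp_pos: [0.5913, -0.1001, 0.1057]
force: [-23.9, -2.0, 13.2]
gripper_force: 61.0
```

```bash
python3 -m crank '[[-1,[-0.004,0,-0.003],0],[-1,[-0.004,0,-0.006],0],[-1,[-0.004,0,-0.006],0],[-0.6,[-0.004,0,-0.006],0],[-0.5,[-0.004,0,-0.006],0],[-0.3,[-0.004,0,-0.006],0],[-0.3,[-0.004,0,0.1],0],[0,[-0.004,0,0.25],0],[0.5,[-0.004,0,0.36],0],[1,[-0.004,0,0.36],0],[1,[-0.004,0,0.36],0]]'| grep -E 'tcp|force'
python3 - <<'E'
from h import *
o,M=tool()
C=[cam(n) for n in('wrist','top','scene')]
for nm,p,z,th,kd in (('clip+',[.594,.1452,.113],.089,'clip_a','clip'),('clip-',[.6215,-.0972,.113],.089,'clip_a','clip'),('plate',[.608,.024,.113],.081,'plate','plate')):
  for i,c in enumerate(C):
    s=near(c,th,p[:2]+[z+.01],[50,12,12][i])
    if s: r=fit(kd,[(c,s['region'])],p,z=z);print(nm,c['name'],round(s['confidence'],2),s['rect'],r[0].round(4),round(r[1],3))
# direct: pin facet vs slot end on wrist, rows
w=C[0];print('stem end pred',proj(w,tf(np.array([[0,-.122,.109],[-.006,-.122,.094],[.024,-.122,.094],[-.016,-.122,.134],[-.042,-.122,.134]]),[.6077,.024,.113])).round(1).tolist())
g=w['img'].mean(2).astype(int);print(g[100:260:2,254].tolist())
E
```

```text
tcp_pos: [0.5924, -0.0997, 0.1949]
force: [-0.4, 0.4, -0.4]
gripper_force: 0.0
clip+ top 0.51 [208.2, 183.5, 13.5, 15.4] [0.5927 0.1459 0.1775] 0.343
clip+ scene 0.79 [320.4, 188.4, 20.0, 27.5] [0.5918 0.145  0.0888] 0.235
clip- wrist 0.92 [253.3, 176.6, 52.1, 104.8] [ 0.6206 -0.097   0.1249] 0.097
clip- scene 0.65 [223.8, 191.2, 16.2, 31.9] [ 0.6163 -0.0971  0.1491] 0.095
plate wrist 0.61 [146.3, 153.4, 289.0, 101.2] [0.6085 0.025  0.1115] 0.101
plate top 0.67 [235.9, 176.9, 65.5, 28.6] [0.6084 0.0318 0.1198] 0.575
plate scene 0.95 [273.6, 199.4, 123.3, 32.1] [0.6065 0.0236 0.1132] 0.105
stem end pred [[254.3, 161.6], [254.2, 164.4], [254.3, 126.0], [254.4, 193.3], [254.3, 227.9]]
[106, 105, 57, 137, 177, 178, 176, 179, 175, 177, 178, 172, 173, 177, 178, 176, 176, 176, 173, 174, 124, 116, 100, 84, 104, 107, 111, 115, 151, 153, 151, 151, 149, 149, 137, 89, 108, 149, 148, 55, 16, 14, 17, 17, 18, 17, 18, 20, 21, 20, 21, 18, 20, 19, 18, 20, 20, 20, 19, 20, 20, 20, 18, 18, 99, 98, 103, 106, 104, 102, 103, 100, 102, 102, 101, 103, 106, 104, 104, 99]
```

Clip 2's fit is about 0.9 mm short of the pin, so I'll nudge it home with shut fingers behind the fin.

```bash
python3 -m crank '[[-1,[-0.154,-0.021,0],0],[-1,[-0.154,-0.021,0],0],[-1,[-0.154,-0.021,0],0],[-1,[-0.154,-0.021,0],0],[-1,[-0.154,-0.021,0],0],[-1,[-0.154,-0.021,-0.15],0],[-1,[-0.154,-0.021,-0.3],0],[-1,[-0.154,-0.021,-0.332],0],[-1,[-0.154,-0.021,-0.332],0],[-1,[-0.154,-0.021,-0.332],0]]'
python3 -m crank '[[-1,[0.02,0.002,0],0],[-1,[0.036,0.004,0],0],[-1,[0.044,0.005,0],0],[-1,[0.044,0.005,0],0],[-1,[0.044,0.005,0],0]]'| grep -E 'tcp|force'
```

```text
time_s: 51.5
tcp_pos: [0.5549, -0.1052, 0.1143]
orientation: [0.0, 0.998, 0.057, 0.001]
force: [1.1, -0.8, -0.4]
gripper_width: -0.0001
gripper_force: 0.0
tcp_pos: [0.5651, -0.1038, 0.1127]
force: [-0.3, 0.9, 0.3]
gripper_force: 0.0
```

```bash
python3 -m crank '[[-1,[0.006,0.0007,0],0],[-1,[0.012,0.0013,0],0],[-1,[0.012,0.0013,0],0],[-1,[0.012,0.0013,0],0]]'| grep -E 'tcp|force'
python3 -m crank '[[-1,[0.006,0.0007,0],0],[-1,[0.01,0.0011,0],0],[-1,[0.01,0.0011,0],0],[-1,[0.01,0.0011,0],0]]'| grep -E 'tcp|force'
```

```text
tcp_pos: [0.5682, -0.1034, 0.1128]
force: [0.8, -0.1, 0.2]
gripper_force: 0.0
tcp_pos: [0.5691, -0.1034, 0.1131]
force: [-17.6, -0.7, 11.8]
gripper_force: 9.0
```

A hard stop at 18 N shows clip 2 is home. Same check for clip 1.

```bash
python3 -m crank '[[-1,[-0.05,-0.005,0],0],[-1,[-0.06,-0.007,0],0],[-1,[-0.06,-0.007,0.2],0],[-1,[-0.06,-0.007,0.35],0],[-1,[-0.1,0.2,0.35],0],[-1,[-0.13,0.4,0.35],0],[-1,[-0.15,0.6,0.35],0],[-1,[-0.17,0.8,0.35],0],[-1,[-0.17,0.963,0.35],0],[-1,[-0.17,0.963,0.35],0],[-1,[-0.17,0.963,0.35],0]]'| grep -E 'tcp|force'
python3 -m crank '[[-1,[0,0,-0.2],0],[-1,[0,0,-0.33],0],[-1,[0,0,-0.345],0],[-1,[0,0,-0.345],0],[-1,[0,0,-0.345],0]]'| grep -E 'tcp|force'
python3 -m crank '[[-1,[0.02,0.002,0],0],[-1,[0.04,0.004,0],0],[-1,[0.046,0.005,0],0],[-1,[0.046,0.005,0],0],[-1,[0.046,0.005,0],0]]'| grep -E 'tcp|force'
```

```text
tcp_pos: [0.5282, 0.1373, 0.2002]
force: [0.6, 0.6, -0.1]
gripper_force: 0.0
tcp_pos: [0.5289, 0.1375, 0.1156]
force: [0.0, -0.7, -0.0]
gripper_force: 0.0
tcp_pos: [0.5396, 0.1389, 0.114]
force: [-0.2, 0.2, 0.8]
gripper_force: 0.0
```

```bash
python3 -m crank '[[-1,[0.006,0.0007,0],0],[-1,[0.012,0.0013,0],0],[-1,[0.012,0.0013,0],0],[-1,[0.012,0.0013,0],0]]'| grep -E 'tcp|force'
```

```text
tcp_pos: [0.5416, 0.1391, 0.1143]
force: [-12.6, -1.9, 8.9]
gripper_force: 6.4
```

```bash
python3 -m crank '[[-1,[-0.05,-0.005,0],0],[-1,[-0.06,-0.007,0],0],[-1,[-0.06,-0.007,0.2],0],[-1,[-0.06,-0.007,0.35],0],[-1,[-0.26,-0.007,0.45],0],[-1,[-0.4,-0.2,0.5],0],[-1,[-0.4,-0.4,0.5],0],[-1,[-0.4,-0.4,0.5],0],[-1,[-0.4,-0.4,0.5],0]]'| grep -E 'tcp|force'
python3 - <<'E'
from h import *
C=[cam(n) for n in('wrist','scene')]
for nm,p,z,th,kd in (('clip+',[.594,.1452,.113],.089,'clip_a','clip'),('clip-',[.6215,-.0972,.113],.089,'clip_a','clip'),('plate',[.608,.024,.113],.081,'plate','plate')):
  for i,c in enumerate(C):
    s=near(c,th,p[:2]+[z+.01],[50,12][i])
    if s: r=fit(kd,[(c,s['region'])],p,z=z);print(nm,c['name'],round(s['confidence'],2),r[0].round(4),round(r[1],3))
for th in('bottle','multimeter','driver','cell0'): print(th,[(round(s['confidence'],2),s['rect']) for s in silhouettes('scene',th)])
E
```

```text
tcp_pos: [0.4428, 0.0393, 0.2391]
force: [0.2, 0.2, 0.1]
gripper_force: 0.0
clip+ wrist 0.57 [0.5943 0.1464 0.1297] 0.01
clip+ scene 0.7 [0.5919 0.1453 0.1017] 0.109
clip- wrist 0.93 [ 0.6217 -0.0968  0.092 ] 0.01
clip- scene 0.56 [ 0.6163 -0.0978  0.1487] 0.207
plate wrist 0.79 [ 0.6133  0.0696 -0.0015] 0.286
plate scene 0.69 [0.607  0.0237 0.106 ] 0.11
bottle [(0.97, [419.6, 239.6, 31.5, 45.1]), (0.7, [273.2, 212.8, 115.5, 46.3]), (0.58, [286.8, 214.9, 13.1, 8.2])]
multimeter [(0.82, [102.2, 222.6, 66.8, 50.5])]
driver [(0.62, [171.9, 271.9, 39.2, 67.5])]
cell0 [(0.66, [287.5, 216.1, 11.8, 5.9]), (0.45, [269.5, 215.6, 12.7, 5.8]), (0.27, [171.8, 275.3, 40.3, 65.8])]
```

The wrist fits put both clips within about 1 mm of their pins, and the bystanders have not moved. Handing in.

```bash
python3 -c "
from cell import order
print(order.hand_in())"
```

```text
the job is handed in; nothing more can be done
None
```

The job is handed in: all three loose cells are upright in pockets, the plate is seated over both pins, and both clips were pushed home to a hard stop with the bystanders unmoved; no verdict came back, and I viewed 15 pictures, one over the limit of 14.

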